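# Cover the hot box and set its steam vent

## Task

Put the blue lid on the open hot box of bread rolls, keeping it level and upright, so that it sits flat and square with its plug fully down in the mouth. Then screw the lid's black vent cap clockwise until it bottoms out, back it off a quarter turn so that the steam can escape, and finish while still gripping the cap there: do not let go of it. Leave the shaker, the jar and the mug where they are.

Things in the scene. Friction and masses are not known exactly. Their poses are not given: they have to be found in the camera images.
- box_mouth (a point): Centre of the mouth of the hot box, at rim height, 90 mm above the table; z up, x along its long side. The box is a bright metal open-topped box that cannot be moved, 200 (x) x 160 (y) x 90 mm, walls 12 mm, mouth 176 x 136 mm, with bread rolls well below the lid's plug. It may stand left or right.
- lid_seat (a point): Centre of the underside of the blue lid's plate, 10 mm above the lid's lowest face; z up, x along its long side. Plate 200 (x) x 160 (y) x 8 mm; under it a black plug 172 x 132 x 10 mm enters the mouth (2 mm play each side). Home, this point meets box_mouth; either way round will do. The lid (0.4 kg, centred under the cap) starts lying level on the table and can be lifted by its cap.
- cap_center (a point): Centre (half-way up) of the vent cap: black upright knurled cylinder, 44 mm diameter, 28 mm high, at the middle of the lid; x points along the yellow mark on its top. Bottomed out, it lies 34 mm above lid_seat and the cap's underside 12 mm above the plate; it rises 1.27 mm per rad (8 mm per turn) as it is unscrewed.
- vent_cap: The vent cap, the part to grip and turn; origin at the centre of its underside, 20 mm above lid_seat when bottomed out.
- vent_screw (a joint): How far the cap is unscrewed relative to the lid, rad: 0 is bottomed out (hard stop), growing anticlockwise seen from above; 1.57 is a quarter turn. Starts between 1.0 and 2.6, stays where it is left, turns with a drag of about 0.05 N m; at the stop a further turn makes the fingers slip round the cap without harm.
- salt_shaker: Steel shaker, 40 mm across, 72 mm tall, standing; origin at the centre of its underside. Bystander.
- jar: Amber jar with red cap, 52 mm across, 70 mm tall, standing; origin at the centre of its underside. Bystander.
- mug: Blue mug, 76 mm across without its handle, 85 mm tall; origin at the centre of its underside. Bystander.

How it is judged (in metres and radians):
On the way, in this order (a step that is already met when the one before it is completed fails the run):
1. the lid sits flat and square on the hot box, its plug fully down in the mouth (horizontal distance between lid_seat and box_mouth below 0.005 m and z of lid_seat in the frame of box_mouth between -0.003 and 0.003 m and angle between lid_seat's own z axis and vertical below 0.04 rad and angle between the x axis of lid_seat and the x axis of box_mouth, either way round below 0.06 rad), for 0.2 s.
2. with the lid on, the vent cap is bottomed out (all of step 1 and value of joint vent_screw below 0.08 rad), for 0.1 s.
At the end, for the whole second after the job is handed in: The lid sits home on the box (centre within 5 mm, height within 3 mm, level within 0.04 rad, square within 0.06 rad, either way round); after having been bottomed out the vent cap stands still 1.57 rad open, give or take 0.35 rad (20 degrees), and the fingers still grip it (over 1.5 N) (all of step 1 and value of joint vent_screw between 1.22 and 1.92 rad and contact force between the fingers and vent_cap above 1.5 N and velocity of joint vent_screw between -0.1 and 0.1 rad/s); the arm keeps its last pose, push and grip.
It fails at once if the lid is tipped more than 35 degrees (angle between lid_seat's own z axis and vertical above 0.61 rad).
It fails at once if the shaker, the jar or the mug is moved by more than 30 mm (distance of any of salt_shaker, jar, mug from where it was at the start of the episode above 0.03 m).
It also fails if it takes over 61 s, if anything falls off the work surface, if the arm or the gripper's body presses on something with over 40 N, if the wrist force passes 120 N, or if a joint passes its speed limit or range.

## Robot

A 6-joint arm with a two-finger parallel gripper is mounted at the origin on the work surface. World frame = base frame: x ahead of the robot, y to its left, z up, the work surface at z = 0. Lengths are in mm, angles in degrees, forces in N, time in s.
With the tool pointing down it reaches from about 300 to 850 mm from the base axis. Payload 4.2 kg.
Tool frame: the origin (TCP) lies at the very end of the fingers, on their centre line; the grasp point (between the pads) lies 19 mm behind it; z points along the fingers, x is the direction in which the jaws open and shut, and the axes are right-handed (so a half turn about z gives the same grasp; the last joint's range is limited). The gripper opens to 91 mm and grips with 3 to 60 N. Pads are 32 mm wide; open, the fingers measure 118 mm over their backs; the gripper's body (76 mm by 178 mm) begins 60 mm behind the grasp point.
Start: joints at [-70.073, 18.312, 89.639, -0, 72.044, -1.146], TCP at [206.753, -536.56, 213.976] pointing down, gripper open.
Joint ranges: [-177.97, 177.97], [-48.28, 115.42], [12.27, 149.76], [-77.06, 257.06], [2.81, 150.46], [-146.56, 146.56]. Speed limits (degrees/s): [147.25, 147.25, 180, 180, 180, 180].

## Interface

Orientations are given as [roll, pitch, yaw] about the fixed x, y, z axes, in that order (R = Rz(yaw) Ry(pitch) Rx(roll)).
In Python, from workcell import env gives the robot as it stands.
- The arm moves only by the tool servo_tool, never from a script. Its argument "plan" is a list of rows, each a list of 3 entries, a list of its own where there are three numbers: the turn, a rotation vector about the tool's x, y, z in degrees, then the shift along the tool's x, y, z in mm, then the finger opening in mm, from 0 to 91.2. In form: [[[ax, ay, az], [dx, dy, dz], claw], ...]. A call has exactly 10 rows; each row shifts and turns the pose as measured when the row begins, along the tool's axes as they then stand; what a row does not reach is not made up. A row lasts 1/8 s, in which the tool goes at most 62.5 mm and 10.7 degrees, less where a joint would pass 70% of its speed; a pose out of reach is approached as far as the arm can. A call with a gripper value outside its range is refused whole. The fingers move at their own pace and stop on an object; "squeeze" is the grip in N (left out, the last holds). Time passes only in rows, so rows that do not move let the fingers close, or fill a call up. It gives the time, the measured TCP pose, the force and the opening at its end, in the units of the state.
- env.state(): the state, without advancing time (a new reading comes with each control period).
- env.grab_frame(name): name is "side" or "top"; returns a dict with "pixels" (400x640x3 uint8, red, green, blue), "intrinsics" (3x3 intrinsics, pixels), "eye" and "attitude" of the camera in the world. Camera axes: x right, y up, looking along -z (the intrinsics and any distortion apply to the point x, -y, -z); pixel columns grow to the right and rows downward; lengths in mm; the calibration is good to about 2 mm. A picture is of the moment at which its call begins. There is no depth.
- env.job_done(): hands the job in, once; it reports no verdict.
The state is a dict: "time_s": time; "qpos": joint angles; "qvel": joint speeds; "effort": joint torques, N m; "ee_pos": TCP position; "ee_rot": TCP orientation; "force": force on the tool from outside, world axes, zero at the start; "torque": the same for the moment, N m; "gripper_width": finger opening in mm.
Only numpy, scipy, OpenCV 4.12 (cv2) and the standard library are available. Lean on these libraries where they do the work, as an engineer would, in place of code of your own. Each camera call takes 0.05 s, during which the arm holds its last target.

## Working session

There is one attempt and no reset: what is moved stays moved. The work goes in short steps, Python scripts to look and compute and a tool call to move; the robot and the scene stay as the last step left them, time stands still between calls to the robot, and variables do not carry over. Pictures are saved under pics/ and viewed, and the job is handed in when it is done.

Besides the shell and the picture viewer there is one more tool, called after ">>>" as name(argument=value, ...), one argument or row to a line, values as JSON. servo_tool: Moves the arm, as the interface text tells. Its arguments: {"type":"object","properties":{"plan":{"type":"array"},"squeeze":{"type":"number"}},"required":["plan"]}

```bash
mkdir -p pics; ls
python3 - <<'E'
from workcell import env
import cv2,json
s=env.state()
for k in s: print(k,s[k])
for n in("side","top"):
    f=env.grab_frame(n)
    cv2.imwrite(f"pics/{n}0.png",f["pixels"][:,:,::-1])
    print(n,f["intrinsics"],f["eye"],f["attitude"],[k for k in f])
E
```

```text
pics
time_s 0.0
qpos [-7.00716133e+01  1.83505690e+01  8.97047780e+01 -2.22614593e-03
  7.20420044e+01 -1.14637113e+00]
qvel [-0.05146512 -0.02823281  0.00591003 -0.06952107 -0.08754621  0.0313564 ]
effort [-1.58580511e-03 -4.12464845e+01 -2.31979144e+01  7.24688522e-02
  4.57023026e-02 -1.31415800e-04]
ee_pos [ 206.58189177 -536.09074138  213.14204052]
ee_rot [ 1.79999832e+02  9.73742489e-02 -6.89245541e+01]
force [0.01871191 0.16207208 0.07730053]
torque [-0.0237436   0.02485505 -0.01665322]
gripper_width 91.1174572623225
side [[512.07815768   0.         315.54109544]
 [  0.         512.07815768 205.59961729]
 [  0.           0.           1.        ]] [249.53066153 801.88397717 735.598669  ] [ 5.28859027e+01 -6.20452458e-03 -1.59471253e+02] ['pixels', 'intrinsics', 'eye', 'attitude']
top [[420.20489399   0.         315.03907935]
 [  0.         420.20489399 194.30309459]
 [  0.           0.           1.        ]] [402.80774128  34.58043571 848.5186139 ] [ 1.28921658e+01 -7.02833718e-02 -9.15715663e+01] ['pixels', 'intrinsics', 'eye', 'attitude']
```

View pics/top0.png

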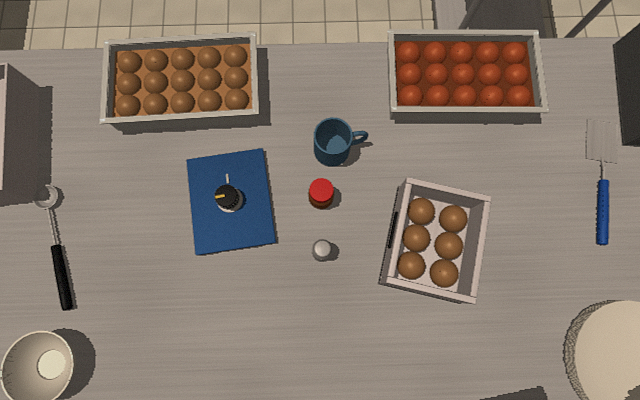

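View pics/side0.png

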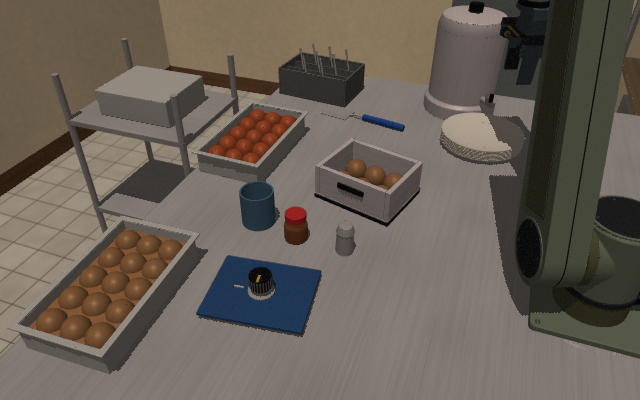

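The top view shows the lid (blue, cap at ~(228,197)) to the left, the box (~(437,240)) to the right, and mug, jar and shaker between them at (333,140), (321,192), (322,250). Next, enlarged crops.

```bash
cat > h.py <<'E'
import numpy as np,cv2
from scipy.spatial.transform import Rotation as R
from scipy.optimize import least_squares
CAM={}
def setcam(f,n): CAM[n]=(np.array(f["intrinsics"]),np.array(f["eye"]),R.from_euler('xyz',f["attitude"],degrees=True).as_matrix())
def proj(n,P):
    K,e,A=CAM[n]; c=(np.atleast_2d(P)-e)@A; c=c*[1,-1,-1]; u=c@K.T; return u[:,:2]/u[:,2:]
def back(n,uv,z):
    K,e,A=CAM[n]; uv=np.atleast_2d(np.array(uv,float)); d=np.c_[uv,np.ones(len(uv))]@np.linalg.inv(K).T*[1,-1,-1]@A.T
    return e+d*((z-e[2])/d[:,2])[:,None]
def load(env,names=("side","top")):
    o={}
    for n in names:
        f=env.grab_frame(n); setcam(f,n); o[n]=np.ascontiguousarray(f["pixels"][:,:,::-1])
    return o
E
python3 - <<'E'
from h import *
from workcell import env
o=load(env)
import pickle; pickle.dump((CAM,o),open("f0.pkl","wb"))
def crop(n,x,y,w,h,s,name):
    cv2.imwrite("pics/"+name,cv2.resize(o[n][y:y+h,x:x+w],None,fx=s,fy=s,interpolation=cv2.INTER_CUBIC))
crop("top",370,170,130,140,4,"tb.png")
crop("side",305,135,130,90,6,"sb.png")
for n in CAM: 
    hsv=cv2.cvtColor(o[n],cv2.COLOR_BGR2HSV)
    m=cv2.inRange(hsv,(100,130,50),(125,255,255))
    k,l,st,c=cv2.connectedComponentsWithStats(m)
    i=1+st[1:,4].argmax(); print(n,st[i])
    cs,_=cv2.findContours((l==i).astype(np.uint8),0,1); h=cv2.convexHull(max(cs,key=len))
    print(cv2.approxPolyDP(h,6,True)[:,0])
print(back("top",[[228,195],[437,240],[333,140],[321,192],[322,250]],70))
E
```

```text
side [ 197  256  124   78 5699]
[[197 311]
 [228 256]
 [320 271]
 [301 333]]
top [ 187  149   89  106 6791]
[[261 149]
 [275 241]
 [196 254]
 [187 160]]
[[ 584.03743814  194.03800571   70.        ]
 [ 487.83251118 -195.04582985   70.        ]
 [ 689.0233403    -9.42019478   70.        ]
 [ 585.09380969   17.27572138   70.        ]
 [ 475.19730923   18.79337319   70.        ]]
```

View pics/tb.png

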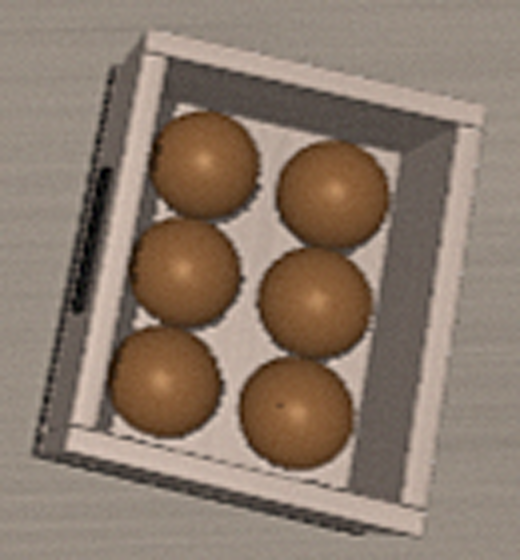

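View pics/sb.png

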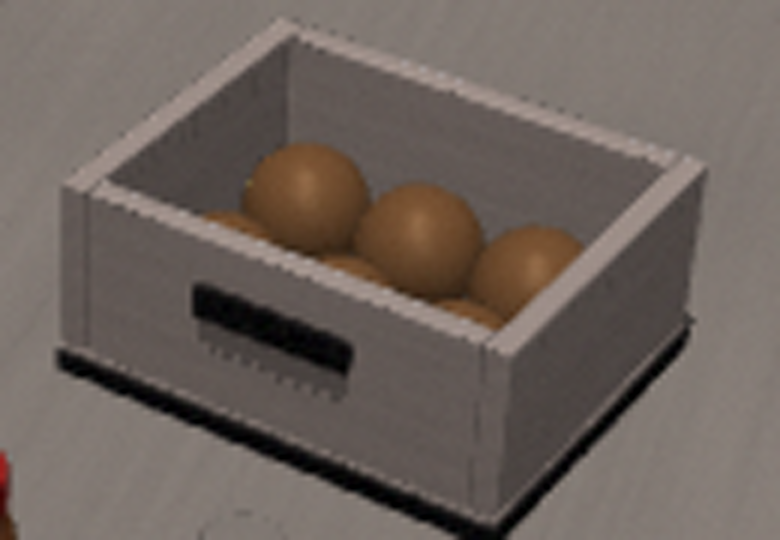

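```bash
cat > fit.py <<'E'
from h import *
def hullpts(n,p,zs,L,W):
    c,s=np.cos(p[2]),np.sin(p[2]); P=[]
    for z in zs:
        for a,b in((1,1),(1,-1),(-1,-1),(-1,1)):
            x,y=a*L/2,b*W/2; P.append((p[0]+c*x-s*y,p[1]+s*x+c*y,z))
    return proj(n,np.array(P))
def lidcontour(img,lo=(100,130,40),hi=(125,255,255)):
    m=cv2.inRange(cv2.cvtColor(img,cv2.COLOR_BGR2HSV),lo,hi)
    k,l,st,c=cv2.connectedComponentsWithStats(m); i=1+st[1:,4].argmax()
    cs,_=cv2.findContours((l==i).astype(np.uint8),0,1)
    h=cv2.convexHull(max(cs,key=len))
    M=np.zeros(img.shape[:2],np.uint8); cv2.fillPoly(M,[h],1)
    cs,_=cv2.findContours(M,0,1); return cs[0][:,0].astype(float)
def fit_lid(ct,p0,zs=(10,18),names=None):
    def r(p):
        o=[]
        for n in ct:
            h=cv2.convexHull(hullpts(n,p,zs,200,160).astype(np.float32))
            o+=[cv2.pointPolygonTest(h,tuple(map(float,q)),True)-0.5 for q in ct[n]]
        return o
    return least_squares(r,p0,x_scale=[1,1,.01],diff_step=1e-4,loss='soft_l1')
def fit_box(co,p0):
    def r(p): return np.concatenate([(hullpts(n,p,(90,),200,160)-co[n]).ravel() for n in co])
    return least_squares(r,p0,x_scale=[1,1,.01])
E
python3 - <<'E'
from fit import *
import pickle
c,o=pickle.load(open("f0.pkl","rb")); CAM.update(c)
ct={n:lidcontour(o[n]) for n in o}
for sub in(["top"],["side"],["top","side"]):
    f=fit_lid({n:ct[n] for n in sub},[585,185,.1]); print("lid",sub,f.x[:2],np.degrees(f.x[2]),np.sqrt(np.mean(f.fun**2)))
T=370+(np.array([[150,32],[484,107],[424,533],[66,450]])+.5)/4-.5; T[:,1]-=200
S=np.array([[283,20],[707,165],[510,352],[65,185]]);S=(S+.5)/6-.5+[305,135]
# world order (+x+y),(+x-y),(-x-y),(-x+y)
w=back("side",S,90); print(w); print(back("top",T,90))
St=S[[3,0,1,2]]
for s in range(4):
    f=fit_box({"side":np.roll(S,s,0)},[485,-195,-.2]); 
    if f.cost<60: print(s,f.x[:2],np.degrees(f.x[2]),f.cost); b=np.roll(S,s,0)
f=fit_box({"top":T},[485,-195,-.2]); print("top",f.x[:2],np.degrees(f.x[2]),f.cost)
f=fit_box({"top":T,"side":b},[485,-195,-.2]); print("both",f.x[:2],np.degrees(f.x[2]),f.cost,f.fun.reshape(-1,2).round(1))
# cap
img=o["top"]; cv2.imwrite("pics/cap.png",cv2.resize(img[170:230,200:270],None,fx=8,fy=8,interpolation=cv2.INTER_CUBIC))
cv2.imwrite("pics/caps.png",cv2.resize(o["side"][260:310,220:300],None,fx=8,fy=8,interpolation=cv2.INTER_CUBIC))
E
```

```text
lid ['top'] [586.55284335 201.16910529] 7.5163627463466725 0.34858015250622143
lid ['side'] [585.6927035  199.72604118] 7.584056018347768 0.5780768338630652
lid ['top', 'side'] [586.16375801 200.65749999] 7.527592568662947 0.5468601907387742
[[ 562.40216534 -295.251079     90.        ]
 [ 372.61298546 -244.38224054   90.        ]
 [ 414.50837835  -94.58341466   90.        ]
 [ 603.37265292 -142.43603761   90.        ]]
[[ 603.62971757 -144.06079241   90.        ]
 [ 563.57888534 -295.8376058    90.        ]
 [ 373.95582202 -246.56048795   90.        ]
 [ 413.73098882  -92.35013522   90.        ]]
1 [ 488.58809783 -194.96776096] -15.167523264697996 1.568358855147224
3 [ 488.58809783 -194.96776094] -195.16752376410045 1.5683588551469239
top [ 488.9584818 -194.7218127] -14.809126059994153 2.775982410875507
both [ 493.36082158 -203.38037926] -23.001579304528924 16072.250729277534 [[  12.6   -7.1]
 [  11.6    4.7]
 [  -4.7    2.4]
 [  -1.6  -10.8]
 [-108.3   -3.3]
 [ -32.3  -58.6]
 [ 107.6   -1.7]
 [  29.2   54.6]]
```

View pics/cap.png

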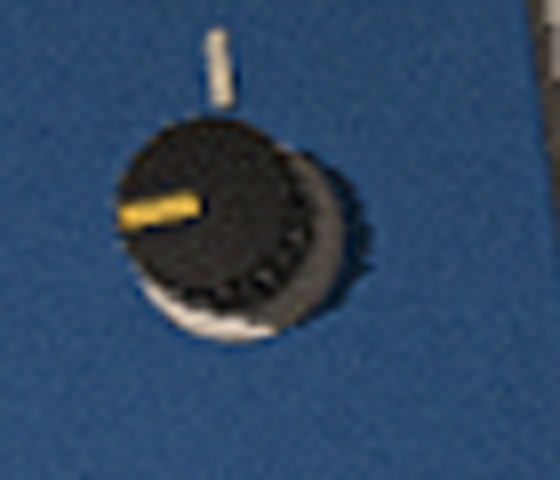

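View pics/caps.png

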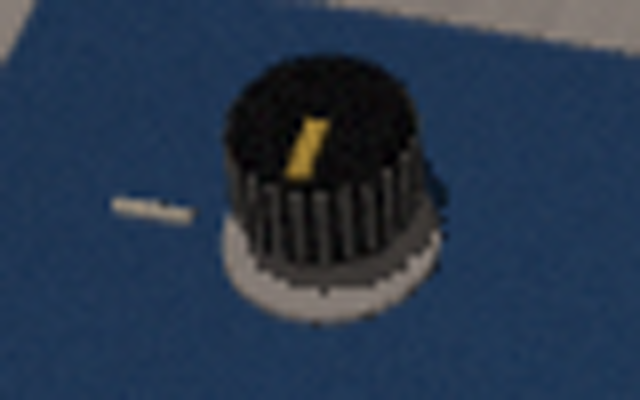

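Both cameras agree: lid at about (586, 200.5), yaw 7.5°; box mouth at about (489, -195), yaw -15° (outlines 200×160 as expected). The lid's white mark lies along +x and the yellow mark about 91° from it. First I travel at height towards the lid.

Create go.py:
```python
import sys,numpy as np
from scipy.spatial.transform import Rotation as R
from workcell import env
def report(tx,ty,tz,tyaw):
    s=env.state(); A=R.from_euler('xyz',s['ee_rot'],degrees=True); p=np.array(s['ee_pos'])
    T=R.from_euler('xyz',[180,0,tyaw],degrees=True)
    print("t",round(s['time_s'],2),"pos",p.round(2),"rot",np.round(s['ee_rot'],2),"F",np.round(s['force'],2),"M",np.round(s['torque'],3),"w",round(s['gripper_width'],2),"q",np.round(s['qpos'],1))
    print("turn (tool):",(A.inv()*T).as_rotvec(degrees=True).round(2)," shift in present axes:",A.inv().apply(np.array([tx,ty,tz])-p).round(2)," shift in final axes:",T.inv().apply(np.array([tx,ty,tz])-p).round(2))
if __name__=="__main__": report(*map(float,sys.argv[1:5]))
```

```text
(no output)
```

>>> servo_tool(
  plan=[
    [[0,0,0],[-20,-22,0],91],
    [[0,0,0],[-39,-44,0],91],
    [[0,0,0],[-39,-44,0],91],
    [[0,0,0],[-39,-44,0],91],
    [[0,0,0],[-39,-44,0],91],
    [[0,0,0],[-39,-44,0],91],
    [[0,0,0],[-39,-44,0],91],
    [[0,0,0],[-39,-44,0],91],
    [[0,0,0],[-39,-44,0],91],
    [[0,0,0],[-39,-44,0],91],
  ],
)

```text
time_s: 1.45
ee_pos: [470.7, -29.0, 213.0]
ee_rot: [-179.8, -0.1, -69.4]
force: [0.9, -0.1, 0.1]
gripper_width: 91.0
```

```bash
python3 go.py 586.3 200.5 120 67
```

```text
t 1.45 pos [470.73 -28.99 212.97] rot [-1.7983e+02 -7.0000e-02 -6.9440e+01] F [ 0.94 -0.12  0.1 ] M [-0.029 -0.075 -0.01 ] w 90.96 q [ -4.9   8.9 102.6   0.   68.3  64.5]
turn (tool): [ 1.0000e-02 -2.4000e-01 -1.3644e+02]  shift in present axes: [-174.42 -188.51   93.31]  shift in final axes: [256.41  16.71  92.97]
```

>>> servo_tool(
  plan=[
    [[0,0,0],[-39,-42,0],91],
    [[0,0,0],[-39,-42,0],91],
    [[0,0,0],[-39,-42,0],91],
    [[0,0,0],[-30,-32,0],91],
    [[0,0,0],[-15,-16,0],91],
    [[0,0,-10.5],[0,0,0],91],
    [[0,0,-10.5],[0,0,0],91],
    [[0,0,-10.5],[0,0,0],91],
    [[0,0,-10.5],[0,0,0],91],
    [[0,0,-10.5],[0,0,0],91],
  ],
)

```text
time_s: 2.7
ee_pos: [579.5, 197.1, 209.5]
ee_rot: [179.9, -0.0, -15.3]
force: [-0.3, -0.4, 0.9]
gripper_width: 90.8
```

>>> servo_tool(
  plan=[
    [[0,0,-10.5],[0,0,0],91],
    [[0,0,-10.5],[0,0,0],91],
    [[0,0,-10.5],[0,0,0],91],
    [[0,0,-10.5],[0,0,0],91],
    [[0,0,-10.5],[0,0,0],91],
    [[0,0,-10.5],[0,0,0],91],
    [[0,0,-10.5],[0,0,0],91],
    [[0,0,-10.5],[0,0,0],91],
    [[0,0,0],[0,0,0],91],
    [[0,0,0],[0,0,0],91],
  ],
)

```text
time_s: 3.95
ee_pos: [578.0, 196.7, 206.5]
ee_rot: [-179.7, 0.3, 70.3]
force: [0.7, -0.1, 1.0]
gripper_width: 91.1
```

```bash
python3 go.py 586.3 200.5 80 67
```

```text
t 3.95 pos [577.98 196.73 206.54] rot [-179.74    0.32   70.34] F [ 0.74 -0.12  1.05] M [ 0.039 -0.138 -0.027] w 91.1 q [ 17.8  22.   85.1  -0.1  73.3 -52.5]
turn (tool): [-0.25  0.32  3.34]  shift in present axes: [  7.04   7.14 126.47]  shift in final axes: [  6.72   6.18 126.54]
```

>>> servo_tool(
  plan=[
    [[0,0,3.3],[3,3,20],91],
    [[0,0,0],[3,3,30],91],
    [[0,0,0],[0,0,30],91],
    [[0,0,0],[0,0,25],91],
    [[0,0,0],[0,0,15],91],
    [[0,0,0],[0,0,0],91],
    [[0,0,0],[0,0,0],91],
    [[0,0,0],[0,0,0],91],
    [[0,0,0],[0,0,0],91],
    [[0,0,0],[0,0,0],91],
  ],
)

```text
time_s: 5.2
ee_pos: [588.5, 200.9, 87.5]
ee_rot: [179.8, -0.0, 66.2]
force: [-0.1, -0.4, 0.2]
gripper_width: 91.0
```

```bash
python3 go.py 586.3 200.5 29 67
python3 - <<'E'
from h import *
from workcell import env
o=load(env)
cv2.imwrite("pics/a1.png",cv2.resize(o["side"][190:350,180:340],None,fx=4,fy=4,interpolation=cv2.INTER_CUBIC))
E
```

```text
t 5.2 pos [588.51 200.9   87.46] rot [ 1.7984e+02 -3.0000e-02  6.6200e+01] F [-0.05 -0.37  0.22] M [ 0.005 -0.119 -0.024] w 90.96 q [ 17.8  28.1  93.4  -0.1  58.4 -48.3]
turn (tool): [ 0.16 -0.03 -0.8 ]  shift in present axes: [-1.28 -2.03 58.45]  shift in final axes: [-1.23 -1.88 58.46]
```

View pics/a1.png

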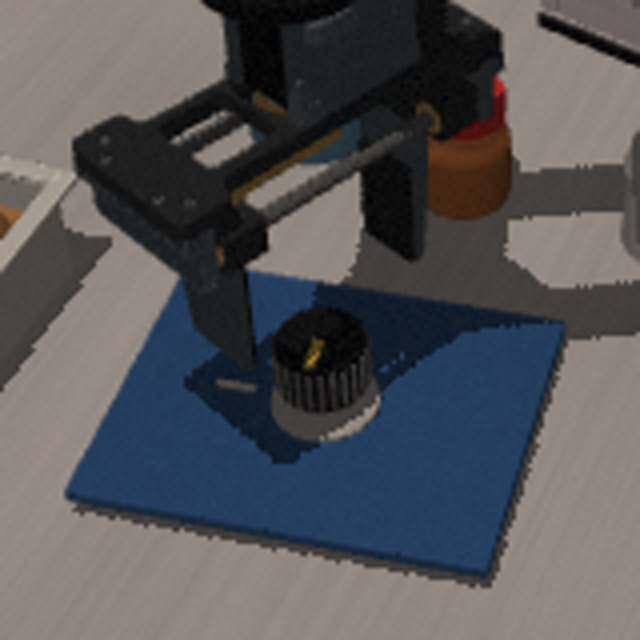

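The picture shows the fingers straddling the cap squarely with clear room all round; going down.

>>> servo_tool(
  plan=[
    [[0.1,0,-0.8],[-0.8,-1.2,15],91],
    [[0,0,0],[-0.4,-0.7,18],91],
    [[0,0,0],[0,0,12],91],
    [[0,0,0],[0,0,8],91],
    [[0,0,0],[0,0,3],91],
    [[0,0,0],[0,0,0],91],
    [[0,0,0],[0,0,0],91],
    [[0,0,0],[0,0,0],91],
    [[0,0,0],[0,0,0],91],
    [[0,0,0],[0,0,0],91],
  ],
)

```text
time_s: 6.55
ee_pos: [586.4, 200.5, 28.3]
ee_rot: [179.9, -0.1, 67.1]
force: [0.9, -0.1, 0.1]
gripper_width: 90.7
```

```bash
python3 go.py 586.3 200.5 29 67
```

```text
t 6.55 pos [586.39 200.53  28.29] rot [ 1.7992e+02 -6.0000e-02  6.7110e+01] F [ 0.88 -0.08  0.05] M [ 0.056 -0.129  0.033] w 90.69 q [ 17.8  31.5  97.2  -0.   51.1 -49.3]
turn (tool): [ 0.08 -0.06  0.11]  shift in present axes: [-0.06 -0.07 -0.71]  shift in final axes: [-0.06 -0.07 -0.71]
```

Right on target. Closing.

>>> servo_tool(
  plan=[
    [[0,0,0],[0,0,0],60],
    [[0,0,0],[0,0,0],50],
    [[0,0,0],[0,0,0],44],
    [[0,0,0],[0,0,0],30],
    [[0,0,0],[0,0,0],30],
    [[0,0,0],[0,0,0],30],
    [[0,0,0],[0,0,0],30],
    [[0,0,0],[0,0,0],30],
    [[0,0,0],[0,0,0],30],
    [[0,0,0],[0,0,0],30],
  ],
  squeeze=35,
)

```text
time_s: 7.8
ee_pos: [586.5, 200.6, 28.4]
ee_rot: [179.9, -0.1, 67.1]
force: [0.1, 0.1, 0.4]
gripper_width: 43.1
```

```bash
python3 go.py 586.3 200.5 29 67
```

```text
t 7.8 pos [586.48 200.63  28.38] rot [ 1.7991e+02 -7.0000e-02  6.7110e+01] F [0.05 0.09 0.4 ] M [ 0.049 -0.152  0.018] w 43.12 q [ 17.8  31.5  97.2  -0.   51.1 -49.3]
turn (tool): [ 0.09 -0.07  0.11]  shift in present axes: [-0.19 -0.11 -0.62]  shift in final axes: [-0.19 -0.11 -0.62]
```

>>> servo_tool(
  plan=[
    [[0,0,0],[0,0,-4],30],
    [[0,0,0],[0,0,-8],30],
    [[0,0,0],[0,0,-14],30],
    [[0,0,0],[0,0,-20],30],
    [[0,0,0],[0,0,-24],30],
    [[0,0,0],[0,0,-24],30],
    [[0,0,0],[0,0,-20],30],
    [[0,0,0],[0,0,-14],30],
    [[0,0,0],[0,0,-8],30],
    [[0,0,0],[0,0,-3],30],
  ],
)

```text
time_s: 9.05
ee_pos: [584.1, 199.9, 174.2]
ee_rot: [-179.9, 0.1, 67.1]
force: [0.6, -0.3, -3.6]
gripper_width: 43.3
```

```bash
python3 go.py 488.8 -194.8 160 44.5
python3 - <<'E'
from h import *
from workcell import env
o=load(env)
cv2.imwrite("pics/a2.png",np.hstack([o["side"][100:380,140:400],o["top"][100:380,140:400]]))
E
```

```text
t 9.05 pos [584.08 199.89 174.22] rot [-1.7989e+02  9.0000e-02  6.7110e+01] F [ 0.59 -0.3  -3.57] M [ 0.002 -0.111 -0.001] w 43.3 q [ 17.8  23.7  87.3  -0.   69.2 -49.3]
turn (tool): [-0.09  0.11 22.61]  shift in present axes: [-400.64   65.77   14.74]  shift in final axes: [-344.59  214.73   14.22]
```

View pics/a2.png

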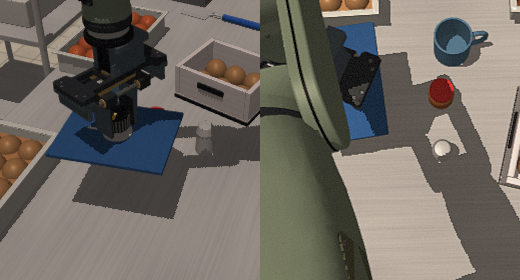

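The lid is lifted, hangs level (weight −3.6 N) and clears everything. Carrying it across.

>>> servo_tool(
  plan=[
    [[0,0,0],[-10,1.6,0],30],
    [[0,0,0],[-20,3.3,0],30],
    [[0,0,0],[-30,4.9,0],30],
    [[0,0,0],[-30,4.9,0],30],
    [[0,0,0],[-30,4.9,0],30],
    [[0,0,0],[-30,4.9,0],30],
    [[0,0,0],[-30,4.9,0],30],
    [[0,0,0],[-30,4.9,0],30],
    [[0,0,0],[-30,4.9,0],30],
    [[0,0,0],[-30,4.9,0],30],
  ],
)

```text
time_s: 10.4
ee_pos: [509.0, -84.0, 171.0]
ee_rot: [-179.4, 0.7, 67.1]
force: [1.2, -1.1, -5.1]
gripper_width: 43.4
```

>>> servo_tool(
  plan=[
    [[0,0,0],[-30,4.9,0],30],
    [[0,0,0],[-28,4.6,0],30],
    [[0,0,0],[-22,3.6,0],30],
    [[0,0,0],[-16,2.6,0],30],
    [[0,0,0],[-8,1.3,0],30],
    [[0,0,2],[0,0,0],30],
    [[0,0,4],[0,0,0],30],
    [[0,0,4],[0,0,0],30],
    [[0,0,4],[0,0,0],30],
    [[0,0,4],[0,0,0],30],
  ],
)

```text
time_s: 11.65
ee_pos: [476.6, -192.1, 171.0]
ee_rot: [-179.4, 0.9, 47.9]
force: [0.2, 0.1, -4.0]
gripper_width: 43.0
```

```bash
python3 go.py 488.8 -194.8 160 44.5
```

```text
t 11.65 pos [ 476.6  -192.06  170.98] rot [-179.39    0.94   47.9 ] F [ 0.16  0.05 -4.  ] M [ 0.029 -0.203  0.008] w 43.03 q [-22.8  15.2 100.7  -0.8  65.  -70.4]
turn (tool): [-0.58  0.95  3.4 ]  shift in present axes: [ 6.33 11.01 10.76]  shift in final axes: [ 6.79 10.51 10.98]
```

>>> servo_tool(
  plan=[
    [[-0.3,0.5,1.7],[3,5,2],30],
    [[-0.3,0.4,1.7],[3,5,4],30],
    [[0,0,0],[0,0,4],30],
    [[0,0,0],[0,0,2],30],
    [[0,0,0],[0,0,0],30],
    [[0,0,0],[0,0,0],30],
    [[0,0,0],[0,0,0],30],
    [[0,0,0],[0,0,0],30],
    [[0,0,0],[0,0,0],30],
    [[0,0,0],[0,0,0],30],
  ],
)

```text
time_s: 12.9
ee_pos: [489.0, -193.2, 157.9]
ee_rot: [180.0, -0.0, 44.4]
force: [-0.8, 0.2, -5.1]
gripper_width: 43.3
```

```bash
python3 go.py 488.8 -194.8 130 44.5
python3 - <<'E'
from fit import *
from workcell import env
o=load(env)
import pickle; pickle.dump((dict(CAM),o),open("f1.pkl","wb"))
z=env.state()['ee_pos'][2]-18.4
ct={n:lidcontour(o[n]) for n in o}
for n in ["side"]:
    f=fit_lid({n:ct[n]},[488,-195,-.26],(z,z+8)); print(n,f.x[:2],np.degrees(f.x[2]),np.sqrt(np.mean(f.fun**2)))
    h=cv2.convexHull(hullpts(n,f.x,(z,z+8),200,160).astype(np.float32)).astype(int)
a=o["side"].copy(); cv2.polylines(a,[h],True,(0,255,0),1)
cv2.imwrite("pics/a3.png",np.hstack([cv2.resize(a[60:260,270:470],None,fx=2,fy=2),cv2.resize(o["top"][130:330,340:540],None,fx=2,fy=2)]))
E
```

```text
t 12.9 pos [ 489.04 -193.23  157.87] rot [ 1.7998e+02 -3.0000e-02  4.4430e+01] F [-0.82  0.2  -5.07] M [ 0.037 -0.153  0.002] w 43.26 q [-22.8  16.4 101.    0.   62.5 -67.3]
turn (tool): [ 0.02 -0.03 -0.07]  shift in present axes: [-1.28  0.94 27.87]  shift in final axes: [-1.27  0.95 27.87]
side [ 488.38936932 -193.28441281] -15.07513305747747 0.940159410204375
```

View pics/a3.png

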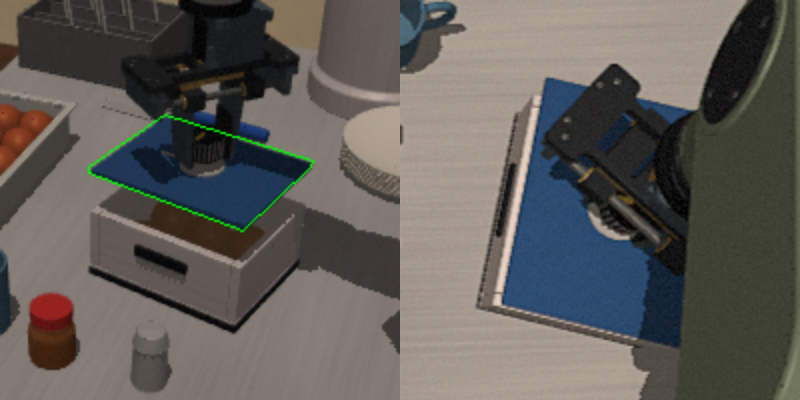

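The picture shows the lid hovering level and squarely above the box; the side-camera fit of the lid (488.4, -193.3, -15.1°) needs about -1.6 mm in y. Correcting this and lowering to just above the rim.

>>> servo_tool(
  plan=[
    [[0,0,0],[-0.6,0.6,4],30],
    [[0,0,0],[-0.5,0.6,8],30],
    [[0,0,0],[0,0,8],30],
    [[0,0,0],[0,0,6],30],
    [[0,0,0],[0,0,4],30],
    [[0,0,0],[0,0,1],30],
    [[0,0,0],[0,0,0],30],
    [[0,0,0],[0,0,0],30],
    [[0,0,0],[0,0,0],30],
    [[0,0,0],[0,0,0],30],
  ],
)

```text
time_s: 14.25
ee_pos: [489.2, -195.0, 124.6]
ee_rot: [180.0, -0.0, 44.4]
force: [-0.9, -0.1, -5.1]
gripper_width: 43.2
```

```bash
python3 go.py 489 -194.9 118 44.4
python3 - <<'E'
from fit import *
from workcell import env
o=load(env)
z=env.state()['ee_pos'][2]-18.4
ct={n:lidcontour(o[n]) for n in o}
for n in ["side"]:
    f=fit_lid({n:ct[n]},[488,-195,-.26],(z,z+8)); print(n,f.x[:2],np.degrees(f.x[2]),np.sqrt(np.mean(f.fun**2)))
    h=cv2.convexHull(hullpts(n,f.x,(z,z+8),200,160).astype(np.float32)).astype(int)
a=o["side"].copy(); #cv2.polylines(a,[h],True,(0,255,0),1)
cv2.imwrite("pics/a4.png",cv2.resize(a[110:230,300:440],None,fx=5,fy=5))
E
```

```text
t 14.25 pos [ 489.21 -194.99  124.58] rot [ 1.7998e+02 -3.0000e-02  4.4430e+01] F [-0.87 -0.07 -5.08] M [ 0.053 -0.045  0.024] w 43.19 q [-23.   18.3 103.6   0.   58.  -67.4]
turn (tool): [ 0.02 -0.03  0.03]  shift in present axes: [-0.09 -0.21  6.58]  shift in final axes: [-0.09 -0.21  6.58]
side [ 488.99376172 -195.14622946] -14.745555386984181 0.9665037080268821
```

View pics/a4.png

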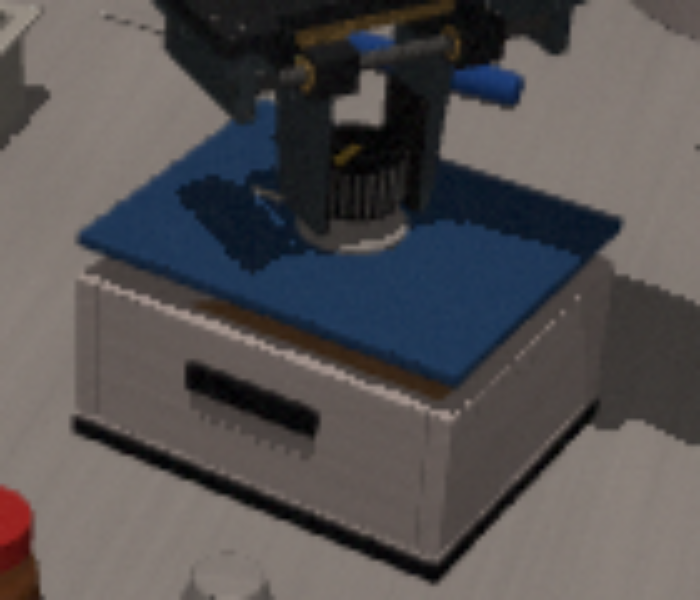

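The lid sits centred about 6 mm above the rim and agrees with the box within 0.5 mm. Lowering slowly.

>>> servo_tool(
  plan=[
    [[0,0,0],[0,0,2],30],
    [[0,0,0],[0,0,2],30],
    [[0,0,0],[0,0,2],30],
    [[0,0,0],[0,0,2],30],
    [[0,0,0],[0,0,2],30],
    [[0,0,0],[0,0,2],30],
    [[0,0,0],[0,0,1],30],
    [[0,0,0],[0,0,0],30],
    [[0,0,0],[0,0,0],30],
    [[0,0,0],[0,0,0],30],
  ],
)

```text
time_s: 15.6
ee_pos: [489.2, -195.0, 110.5]
ee_rot: [180.0, -0.0, 44.4]
force: [0.4, 0.1, -5.0]
gripper_width: 43.4
```

```bash
python3 go.py 489 -194.9 108.4 44.4
```

```text
t 15.6 pos [ 489.19 -194.96  110.5 ] rot [ 1.7999e+02 -3.0000e-02  4.4430e+01] F [ 0.4   0.13 -5.01] M [ 0.052 -0.115  0.036] w 43.42 q [-23.   19.1 104.7   0.   56.1 -67.4]
turn (tool): [ 0.01 -0.03  0.03]  shift in present axes: [-0.09 -0.18  2.1 ]  shift in final axes: [-0.09 -0.18  2.1 ]
```

The plug is in the mouth and there is still no contact. Last 2 mm.

>>> servo_tool(
  plan=[
    [[0,0,0],[0,0,0.7],30],
    [[0,0,0],[0,0,0.7],30],
    [[0,0,0],[0,0,0.7],30],
    [[0,0,0],[0,0,0.3],30],
    [[0,0,0],[0,0,0],30],
    [[0,0,0],[0,0,0],30],
    [[0,0,0],[0,0,0],30],
    [[0,0,0],[0,0,0],30],
    [[0,0,0],[0,0,0],30],
    [[0,0,0],[0,0,0],30],
  ],
)

```text
time_s: 16.85
ee_pos: [489.3, -195.0, 108.5]
ee_rot: [180.0, -0.0, 44.4]
force: [-0.7, 0.1, -2.6]
gripper_width: 43.3
```

```bash
python3 go.py 489 -194.9 108.4 44.4
```

```text
t 16.85 pos [ 489.3  -194.99  108.47] rot [ 1.7996e+02 -4.0000e-02  4.4430e+01] F [-0.73  0.07 -2.62] M [ 0.029 -0.06  -0.056] w 43.28 q [-23.   19.3 104.9   0.   55.8 -67.4]
turn (tool): [ 0.04 -0.04  0.03]  shift in present axes: [-0.15 -0.27  0.07]  shift in final axes: [-0.15 -0.27  0.07]
```

>>> servo_tool(
  plan=[
    [[0,0,0],[0,0,0.5],30],
    [[0,0,0],[0,0,0.3],30],
    [[0,0,0],[0,0,0],30],
    [[0,0,0],[0,0,0],30],
    [[0,0,0],[0,0,0],30],
    [[0,0,0],[0,0,0],30],
    [[0,0,0],[0,0,0],30],
    [[0,0,0],[0,0,0],30],
    [[0,0,0],[0,0,0],30],
    [[0,0,0],[0,0,0],30],
  ],
)

```text
time_s: 18.1
ee_pos: [489.3, -195.0, 108.4]
ee_rot: [179.9, -0.0, 44.4]
force: [-1.5, 0.9, -0.6]
gripper_width: 43.8
```

```bash
python3 go.py 489 -194.9 108.4 44.4
python3 - <<'E'
from fit import *
from workcell import env
o=load(env)
z=90
ct={n:lidcontour(o[n]) for n in o}
for n in ["side"]:
    f=fit_lid({n:ct[n]},[488,-195,-.26],(z,z+8)); print(n,f.x[:2],np.degrees(f.x[2]),np.sqrt(np.mean(f.fun**2)))
a=o["side"].copy(); 
cv2.imwrite("pics/a5.png",cv2.resize(a[110:230,300:440],None,fx=5,fy=5))
E
```

```text
t 18.1 pos [ 489.32 -195.02  108.41] rot [ 1.7994e+02 -5.0000e-02  4.4430e+01] F [-1.53  0.9  -0.62] M [ 0.173  0.058 -0.01 ] w 43.79 q [-23.   19.3 104.9   0.   55.8 -67.4]
turn (tool): [ 0.06 -0.05  0.03]  shift in present axes: [-0.15 -0.31  0.01]  shift in final axes: [-0.15 -0.31  0.01]
side [ 488.89503051 -195.9496628 ] -15.357455941926506 1.039954277790102
```

View pics/a5.png

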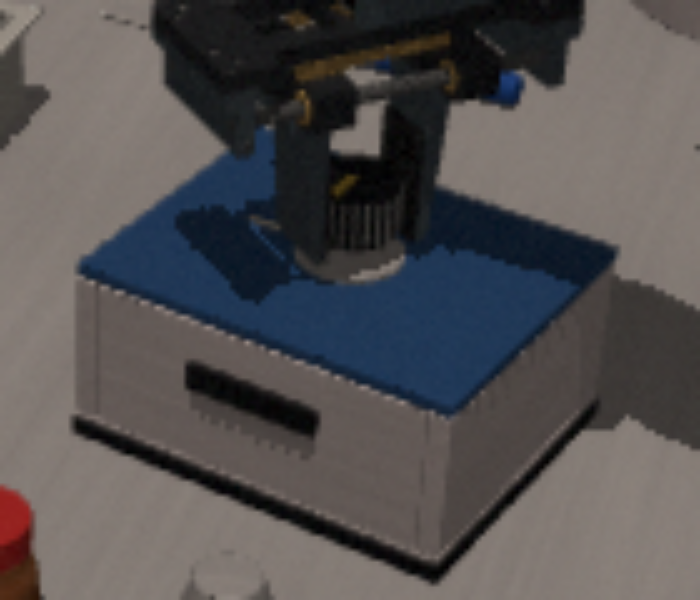

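The lid is home: flush, square, no gap at the rim, and the box now takes its weight. Now clockwise, following the cap down.

>>> servo_tool(
  plan=[
    [[0,0,6],[0,0,0.2],30],
    [[0,0,6],[0,0,0.2],30],
    [[0,0,6],[0,0,0.2],30],
    [[0,0,6],[0,0,0.2],30],
    [[0,0,6],[0,0,0.2],30],
    [[0,0,6],[0,0,0.2],30],
    [[0,0,6],[0,0,0.2],30],
    [[0,0,6],[0,0,0.2],30],
    [[0,0,0],[0,0,0],30],
    [[0,0,0],[0,0,0],30],
  ],
  squeeze=25,
)

```text
time_s: 19.45
ee_pos: [489.8, -194.9, 107.3]
ee_rot: [180.0, -0.1, -4.9]
force: [-0.3, 0.7, -0.6]
gripper_width: 43.4
```

```bash
python3 go.py 489.3 -195 108.4 44.4
```

```text
t 19.45 pos [ 489.77 -194.87  107.32] rot [ 1.7999e+02 -1.3000e-01 -4.9200e+00] F [-0.31  0.7  -0.57] M [ 0.114  0.116 -0.046] w 43.39 q [-23.   19.3 105.    0.   55.6 -18.1]
turn (tool): [  0.07  -0.12 -49.32]  shift in present axes: [-0.45  0.17 -1.08]  shift in final axes: [-0.42 -0.24 -1.08]
```

>>> servo_tool(
  plan=[
    [[0,0,6],[0,0,0.2],30],
    [[0,0,6],[0,0,0.2],30],
    [[0,0,6],[0,0,0.2],30],
    [[0,0,6],[0,0,0.2],30],
    [[0,0,6],[0,0,0.2],30],
    [[0,0,6],[0,0,0.15],30],
    [[0,0,6],[0,0,0.1],30],
    [[0,0,6],[0,0,0.1],30],
    [[0,0,0],[0,0,0],30],
    [[0,0,0],[0,0,0],30],
  ],
)

```text
time_s: 20.7
ee_pos: [490.3, -195.2, 106.4]
ee_rot: [-179.9, -0.2, -53.4]
force: [-0.9, -0.4, -0.5]
gripper_width: 43.9
```

```bash
python3 go.py 489.3 -195 108.4 44.4;python3 - <<'E'
from h import *
from workcell import env
o=load(env)
cv2.imwrite("pics/a6.png",np.hstack([cv2.resize(o["side"][110:230,300:440],None,fx=4,fy=4,interpolation=2)]))
E
```

```text
t 20.7 pos [ 490.29 -195.19  106.41] rot [-179.93   -0.2   -53.37] F [-0.95 -0.36 -0.5 ] M [0.14  0.164 0.272] w 43.9 q [-2.29e+01  1.94e+01  1.05e+02 -1.00e-01  5.54e+01  3.05e+01]
turn (tool): [  0.12  -0.2  -97.77]  shift in present axes: [-0.74  0.68 -2.  ]  shift in final axes: [-0.58 -0.83 -1.99]
```

View pics/a6.png

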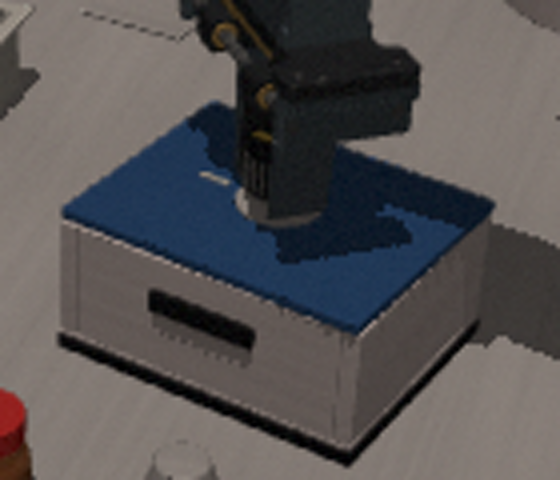

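Turned 98°; a clockwise holding torque of 0.27 N·m has appeared (it was ±0.05), so the stop seems reached. Confirming with a little more turn.

>>> servo_tool(
  plan=[
    [[0,0,4],[0,0,0],30],
    [[0,0,4],[0,0,0],30],
    [[0,0,4],[0,0,0],30],
    [[0,0,4],[0,0,0],30],
    [[0,0,0],[0,0,0],30],
    [[0,0,0],[0,0,0],30],
    [[0,0,0],[0,0,0],30],
    [[0,0,0],[0,0,0],30],
    [[0,0,0],[0,0,0],30],
    [[0,0,0],[0,0,0],30],
  ],
)

```text
time_s: 22.05
ee_pos: [490.8, -195.1, 106.6]
ee_rot: [-179.9, -0.2, -69.1]
force: [-1.6, 1.4, -1.0]
gripper_width: 43.4
```

```bash
python3 go.py 489.3 -195 108.4 44.4;python3 - <<'E'
from fit import *
from workcell import env
o=load(env)
ct={n:lidcontour(o[n]) for n in o}
f=fit_lid({"side":ct["side"]},[488,-195,-.26],(90,98)); print(f.x[:2],np.degrees(f.x[2]),np.sqrt(np.mean(f.fun**2)))
cv2.imwrite("pics/a7.png",np.hstack([cv2.resize(o["side"][110:210,320:420],None,fx=4,fy=4,interpolation=2),cv2.resize(o["top"][180:280,380:480],None,fx=4,fy=4,interpolation=2)]))
E
```

```text
t 22.05 pos [ 490.79 -195.14  106.64] rot [-179.85   -0.24  -69.13] F [-1.61  1.41 -0.99] M [0.161 0.134 0.427] w 43.36 q [-2.29e+01  1.94e+01  1.05e+02 -1.00e-01  5.54e+01  4.63e+01]
turn (tool): [   0.14   -0.3  -113.53]  shift in present axes: [-0.65  1.34 -1.77]  shift in final axes: [-0.97 -1.14 -1.76]
[ 489.56634872 -194.53677157] -15.70420891643658 2.5041347135439067
```

View pics/a7.png

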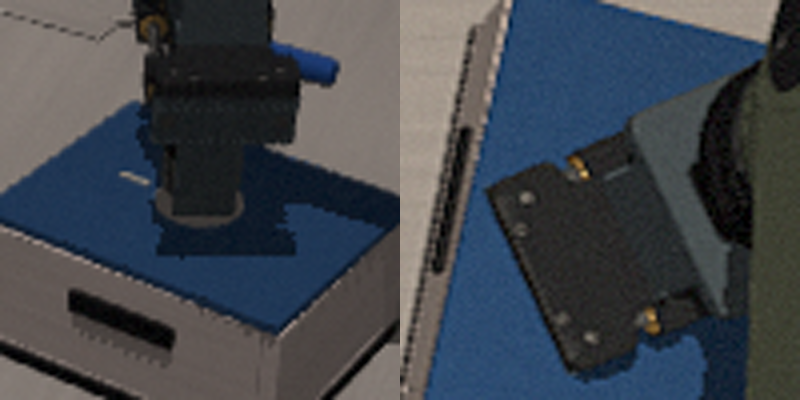

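Torque has risen to 0.43 N·m while the cap can't go further and the fingers slip: it is bottomed out. First unwinding in small steps to find where the torque returns to zero.

>>> servo_tool(
  plan=[
    [[0,0,-3],[0,0,0],30],
    [[0,0,-3],[0,0,0],30],
    [[0,0,0],[0,0,0],30],
    [[0,0,0],[0,0,0],30],
    [[0,0,0],[0,0,0],30],
    [[0,0,0],[0,0,0],30],
    [[0,0,0],[0,0,0],30],
    [[0,0,0],[0,0,0],30],
    [[0,0,0],[0,0,0],30],
    [[0,0,0],[0,0,0],30],
  ],
)

```text
time_s: 23.4
ee_pos: [490.7, -195.0, 106.7]
ee_rot: [-179.8, -0.2, -63.4]
force: [-1.1, 0.5, -0.3]
gripper_width: 43.2
```

```bash
python3 go.py 489.3 -195 108.4 31
```

```text
t 23.4 pos [ 490.75 -195.04  106.73] rot [-179.83   -0.2   -63.39] F [-1.07  0.53 -0.31] M [0.109 0.202 0.016] w 43.24 q [-22.9  19.4 105.    0.   55.4  40.5]
turn (tool): [ 3.000e-02 -2.900e-01 -9.439e+01]  shift in present axes: [-0.68  1.27 -1.68]  shift in final axes: [-1.22 -0.78 -1.67]
```

Torque is zero at tool yaw -63.4°, so the cap is at the stop there; the target is yaw about +27°. Backing off, rising with the thread.

>>> servo_tool(
  plan=[
    [[0,0,-6],[0,0,-0.14],30],
    [[0,0,-6],[0,0,-0.14],30],
    [[0,0,-6],[0,0,-0.14],30],
    [[0,0,-6],[0,0,-0.14],30],
    [[0,0,-6],[0,0,-0.14],30],
    [[0,0,-6],[0,0,-0.14],30],
    [[0,0,-6],[0,0,-0.14],30],
    [[0,0,0],[0,0,0],30],
    [[0,0,0],[0,0,0],30],
    [[0,0,0],[0,0,0],30],
  ],
)

```text
time_s: 24.65
ee_pos: [490.3, -194.6, 107.7]
ee_rot: [-179.9, -0.2, -20.4]
force: [-1.5, 0.0, 0.6]
gripper_width: 43.3
```

```bash
python3 go.py 489.3 -195 108.4 27
```

```text
t 24.65 pos [ 490.3  -194.58  107.69] rot [-179.95   -0.19  -20.37] F [-1.53  0.04  0.57] M [0.105 0.119 0.071] w 43.3 q [-2.290e+01  1.930e+01  1.049e+02  1.000e-01  5.560e+01 -2.600e+00]
turn (tool): [ 3.000e-02 -2.000e-01 -4.737e+01]  shift in present axes: [-0.79  0.74 -0.72]  shift in final axes: [-1.08 -0.08 -0.71]
```

>>> servo_tool(
  plan=[
    [[0,0,-6],[0,0,-0.12],30],
    [[0,0,-6],[0,0,-0.12],30],
    [[0,0,-6],[0,0,-0.12],30],
    [[0,0,-6],[0,0,-0.12],30],
    [[0,0,-6],[0,0,-0.12],30],
    [[0,0,-6],[0,0,-0.12],30],
    [[0,0,-6],[0,0,-0.12],30],
    [[0,0,-4.3],[0,0,-0.1],30],
    [[0,0,0],[0,0,0],30],
    [[0,0,0],[0,0,0],30],
  ],
)

```text
time_s: 25.9
ee_pos: [489.6, -194.6, 108.8]
ee_rot: [180.0, -0.1, 26.8]
force: [-1.1, 0.1, -1.4]
gripper_width: 43.6
```

```bash
python3 go.py 489.3 -195 108.4 27;python3 - <<'E'
from fit import *
from workcell import env
o=load(env)
ct={n:lidcontour(o[n]) for n in o}
f=fit_lid({"side":ct["side"]},[488,-195,-.26],(90,98)); print(f.x[:2],np.degrees(f.x[2]),np.sqrt(np.mean(f.fun**2)))
cv2.imwrite("pics/a8.png",np.hstack([cv2.resize(o["side"][110:230,300:440],None,fx=5,fy=5,interpolation=2)]))
cv2.imwrite("pics/a9.png",cv2.resize(o["side"][135:170,350:390],None,fx=16,fy=16,interpolation=2))
E
```

```text
t 25.9 pos [ 489.62 -194.6   108.75] rot [ 1.7996e+02 -1.2000e-01  2.6830e+01] F [-1.14  0.06 -1.44] M [0.109 0.033 0.022] w 43.58 q [-2.300e+01  1.920e+01  1.049e+02  1.000e-01  5.580e+01 -4.980e+01]
turn (tool): [ 0.04 -0.12 -0.17]  shift in present axes: [-0.47  0.21  0.35]  shift in final axes: [-0.47  0.21  0.35]
[ 489.1822175  -194.39208684] -16.276017403277798 1.546261274623311
```

View pics/a8.png

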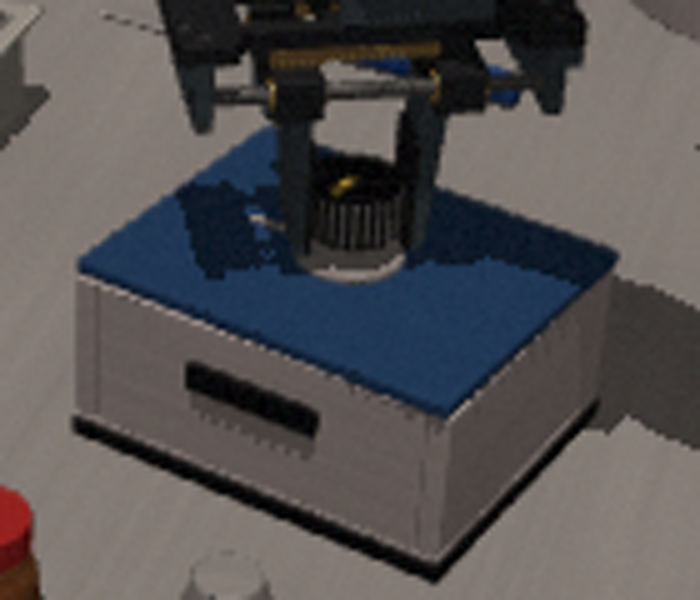

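View pics/a9.png

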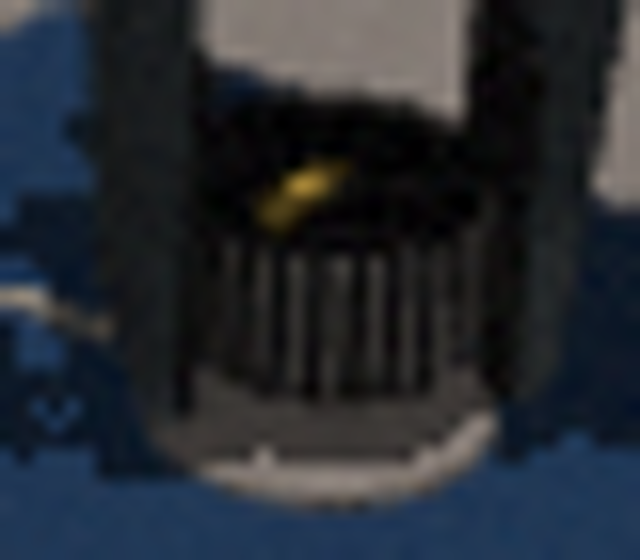

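The lid is flush and square. Measuring the yellow mark's angle on the cap as an independent check.

Run:
```python
from fit import *
from workcell import env
o=load(env,("side",))
h=cv2.cvtColor(o["side"],cv2.COLOR_BGR2HSV)[138:152,360:376]
m=(h[...,2]>70)&(h[...,1]>100)&(h[...,0]>15)&(h[...,0]<35)
ys,xs=np.nonzero(m); pts=back("side",np.c_[xs+360,ys+138],140)[:,:2]
print(len(xs),pts.round(1)); c=pts.mean(0); u=np.linalg.svd(pts-c)[2][0]; print(c,np.degrees(np.arctan2(u[1],u[0]))%180)
print("hand",back("side",(np.array([[262,222],[345,168]])+.5)/16-.5+[350,135],140))
print("centre dir",np.degrees(np.arctan2(*(c-[489.3,-194.7])[::-1])))
```

```text
5 [[ 492.5 -187.9]
 [ 490.4 -188.7]
 [ 488.2 -189.5]
 [ 491.3 -183.6]
 [ 492.2 -178.6]]
[ 490.90628448 -185.66023589] 76.58666781807526
hand [[ 494.00434877 -175.96300267  140.        ]
 [ 487.06166014 -194.5739621   140.        ]]
centre dir 79.92422325968688
```

The yellow mark lies at world yaw 70–80°. The lid is at about -16°, which puts the cap about 90° from the white mark, in agreement with the 90.2° that the tool turned from the stop. Handing in.

Run:
```python
from workcell import env
print(env.job_done()); s=env.state(); print(s['time_s'],s['ee_pos'],s['force'],s['torque'],s['gripper_width'])
```

```text
the job is handed in; nothing more can be done
None
the job is handed in; nothing more can be done
```

The lid is on the box. I screwed its vent cap down to the stop, backed it off a quarter turn, and handed the job in at about 26 s with the gripper still holding it at 25 N. The job reports no verdict, so these are my own last checks:

- **Lid seat:** the side camera put the lid at (489.2, -194.4), against about (488.8, -194.8) for the box. It looks flush with no gap at the rim. That fit gave a yaw of -16.3° against -15° for the box. The fit was looser than the earlier ones, because the fingers and their shadow cover part of the lid, but it is within the 3.4° allowed.
- **Bottoming out:** the torque rose from about ±0.05 to 0.43 N·m, and the fingers appeared to slip. The cap had turned about 91° and dropped about 2 mm, as the thread predicts.
- **Quarter turn:** torque fell back to zero at tool yaw -63.4°, and I turned to +26.8°, which is 90.2° open. The tool rose 2.0 mm, also as expected. The yellow mark on the cap read 70–80°, where about 74° was expected, but only five pixels of it were visible.
- **Grip:** the fingers were 43.6 mm apart with almost no torque left (0.02 N·m). The wrist read -1.4 N vertically, against about -5 N when it carried the lid, so the lid's weight is mostly on the box.
- **Bystanders:** the carry path passed above the shaker, jar and mug, and I noticed no contact. I did not measure their positions again at the end.

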